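# Stagger rinsed case trays to dry

## Task

The rinsed aluminium case trays must air-dry in a staggered stack. Leave the tray with the finger tab where it stands and set the three-compartment tray on its lip, parallel to it but shifted about 4 cm lengthwise away from the tab; then set the plain undivided tray of the same length on top, shifted back by as much, so that it is in line above the bottom tray. Set the trays down, do not drop them.

Things in the scene. Friction and masses are not known exactly. Their poses are not given: they have to be found in the camera images.
- base_tray: Bottom tray: open aluminium tray, no dividers, with a finger tab (30 mm long, 36 wide, level with the lip) out of its -x end, so +x points lengthwise away from the tab. Loose on the bench. Without the tab 150 mm long (x), 56 wide (y, grip across it: straight sides), 40 high; flat lip 12 mm wide inward round the top; flat underside. Origin: centre of the underside, z up. 
- divided_tray: Second tray: open aluminium tray, two cross walls make three compartments in a row; no tab, same both ways round; loose, about 0.2 kg. 150 mm long (x), 56 wide (y, grip across it: straight sides), 40 high; flat lip 12 mm wide inward round the top; flat underside. Origin: centre of the underside, z up. Set on the bottom tray, its origin is 40 mm above that tray's.
- plain_tray: Top tray: open aluminium tray, undivided, no tab, same both ways round; loose, about 0.2 kg (a 90 mm short one farther back is not meant). 150 mm long (x), 56 wide (y, grip across it: straight sides), 40 high; flat lip 12 mm wide inward round the top; flat underside. Origin: centre of the underside, z up. Stacked, its origin is 80 mm above the bottom tray's. Things lying near the trays are under 40 mm high.
Not all that is in view belongs to the job. What is shaped like the divided_tray but purple is not meant. Leave any orange look-alike of the base_tray alone.

How it is judged (in metres and radians):
At the end, for the whole second after the job is handed in: Three-compartment tray on the bottom tray, 25-55 mm off it away from the tab, within 12 mm sideways; plain tray on top, within 15 mm of the bottom tray's centre lengthwise and sideways; both parallel to it within 10 degrees; all level within 4 degrees and at rest; bottom tray moved under 30 mm (x of divided_tray in the frame of base_tray between 0.025 and 0.055 m and y of divided_tray in the frame of base_tray between -0.012 and 0.012 m and z of divided_tray in the frame of base_tray between 0.036 and 0.044 m and x of plain_tray in the frame of base_tray between -0.015 and 0.015 m and y of plain_tray in the frame of base_tray between -0.015 and 0.015 m and z of plain_tray in the frame of base_tray between 0.075 and 0.085 m and angle between the x axis of each of divided_tray, plain_tray and the x axis of base_tray, either way round below 0.19 rad and angle between each of divided_tray, plain_tray, base_tray's own z axis and vertical below 0.07 rad and linear speed of each of divided_tray, plain_tray below 0.02 m/s); the robot touches nothing.
It fails at once if the bottom tray is shifted by more than 30 mm (distance of base_tray from where it was at the start of the episode above 0.03 m).
It fails at once if a tray is dropped (it moves faster than 0.8 m/s with no finger touching it, a fall of more than 3 cm) ((linear speed of divided_tray above 0.8 m/s and contact force between the fingers and divided_tray below 0.05 N) or (linear speed of plain_tray above 0.8 m/s and contact force between the fingers and plain_tray below 0.05 N)).
It also fails if it takes over 61 s, if anything falls off the work surface, if the arm or the gripper's body presses on something with over 40 N, if the wrist force passes 120 N, or if a joint passes its speed limit or range.

## Robot

A 6-joint arm with a two-finger parallel gripper is mounted at the origin on the work surface. World frame = base frame: x ahead of the robot, y to its left, z up, the work surface at z = 0. Lengths are in m, angles in degrees, forces in N, time in s.
With the tool pointing down it reaches from about 0.275 to 1 m from the base axis. Payload 8.4 kg.
Tool frame: the origin (TCP) lies at the very end of the fingers, on their centre line; the grasp point (between the pads) lies robot.grip_depth behind it (robot.grip_depth is the distance from the TCP to the grasp point, in m); z points along the fingers, y is the line along which they close (so a half turn about z gives the same grasp; the last joint's range is limited). The gripper opens to 85 mm and grips with 20 to 120 N. Pads are 22 mm wide; open, the fingers measure 114 mm over their backs; the gripper's body (76 mm by 85 mm) begins 54 mm behind the grasp point. The pads swing forward as they close: fully open they stand 13 mm farther back than shut.
Start: joints at [-0.138, 20.225, 93.587, -0, 66.188, -0.138], TCP at [0.625, -0, 0.201] pointing down, gripper open.
Joint ranges: [-150.9, 150.9], [-52.94, 120.26], [3.33, 152.33], [-74.26, 254.26], [0, 154.13], [-172.89, 172.89]. Speed limits (degrees/s): [127.2, 127.2, 159.86, 180, 180, 180].

## Interface

Orientations are given as a 3x3 rotation matrix whose columns are the frame's x, y, z axes.
In Python, from cell import readout, viewer, order, finder, robot gives the robot as it stands.
- The arm moves only by the tool arm_command, never from a script. Its argument "targets" is a list that holds one entry, the list of rows, each a list of 7 numbers: the opening, from 0 (shut) to 1 (fully open), then the shift along the world's x, y, z in units of 40 mm (1.0 is 40 mm), then the turn, a rotation vector about the world's x, y, z in units of 8 degrees (1.0 is 8 degrees). In form: [[[jaw, tx, ty, tz, rx, ry, rz], ...]]. A call has 1 to 12 rows; each row is the pose to reach, as a shift and turn from the pose commanded when the call began; what a row does not reach only later rows make up. A row lasts 1/8 s, in which the tool goes at most 62.5 mm and 10.7 degrees, less where a joint would pass 70% of its speed; a pose out of reach is approached as far as the arm can. A call with a gripper value outside its range is refused whole. The fingers move at their own pace and stop on an object; "newtons" is the grip in N (left out, the last holds). Time passes only in rows, so rows that repeat a pose let the fingers close. It gives the time, the measured TCP pose, the force, the opening and the grip force at its end, in the units of the state.
- readout.state(): the state, without advancing time (a new reading comes with each control period).
- viewer.capture(name): name is "scene" or "side" or "wrist"; returns the picture (384x512x3 uint8, red, green, blue); there is no depth.
- viewer.get_calibration(name): a dict with "fx", "fy", "cx", "cy" (pixels), "k1" (the pictures are not rectified: a ray, as slopes to the right and down, at radius r is drawn at 1 + k1 r^2 times it, then the intrinsics apply), "world_to_cam" (4x4, takes a point from world to camera coordinates). Camera axes: x right, y up, looking along -z (the intrinsics and any distortion apply to the point x, -y, -z); pixel columns grow to the right and rows downward; lengths in m; the calibration is good to about 2 mm. A picture is of the moment at which its call begins: read the wrist's pose just before it. get_calibration takes no time and is no camera call; for the wrist camera it gives the pose at the moment of the call.
- order.close_job(): hands the job in; it is judged then, once.
Trained networks look in the newest picture that a camera, given by its name, has taken for a name from the list of things; names that differ only in an ending like _2 or _b are one class to them, and where a whole thing is asked for, a point or a joint stands for the part that bears it (a point fixed in the world has none). Each returns a list of dicts, best first, with "score" (0 to 1); they miss things now and then, are a little off and sometimes report something else, mostly with a low value. They report only what shows in the picture. A call takes as long as a camera call. They do not tell look-alikes from the thing itself.
- finder.search_frame(camera, label): "box" ([left, top, width, height] as shares, 0 to 1, of the picture: columns of its width, rows of its height, round what is visible of it).
The state is a dict: "clock": time; "qpos": joint angles; "qd": joint speeds; "effort": joint torques, N m; "eef_pos": TCP position; "ee_rot": TCP orientation; "wrist_force": force on the tool from outside, world axes, zero at the start; "ft_torque": the same for the moment, N m; "grip_width": finger opening in m; "finger_force": force on a finger pad.
Only numpy, scipy, OpenCV 4.12 (cv2) and the standard library are available. Lean on these libraries where they do the work, as an engineer would, in place of code of your own. Each camera call takes 0.05 s, during which the arm holds its last target. There are 200 camera calls.

## Working session

There is one attempt and no reset: what is moved stays moved. The work goes in short steps, Python scripts to look and compute and a tool call to move; the robot and the scene stay as the last step left them, time stands still between calls to the robot, and variables do not carry over. Pictures are saved under pics/ and viewed, at most 10 in all, crops included, and the job is handed in when it is done.

Besides the shell and the picture viewer there is one more tool, called after "Emit:" by a JSON object that holds its "method" and its "body". arm_command: Moves the arm, as the interface text tells. Its arguments: {"type":"object","properties":{"targets":{"type":"array","items":{"type":"array","items":{"type":"array","items":{"type":"number"}}}},"newtons":{"type":"number"}},"required":["targets"]}

```bash
mkdir -p pics; ls; python3 - <<'E'
from cell import readout, viewer, finder, robot
import cv2
print(readout.state()); print(robot.grip_depth)
for c in ("scene","side"):
    im=viewer.capture(c); cv2.imwrite(f"pics/{c}0.png",im[:,:,::-1])
    k=viewer.get_calibration(c); print(k)
    for l in("base_tray","divided_tray","plain_tray"):
        for d in finder.search_frame(c,l): b=d["box"]; print(c,l,round(d["score"],2),[round(b[0]*512),round(b[1]*384),round(b[2]*512),round(b[3]*384)])
a=cv2.imread("pics/scene0.png");cv2.imwrite("pics/scene0b.png",cv2.resize(a,(800,600),interpolation=cv2.INTER_CUBIC))
E
```

```text
pics
{'clock': 0.0, 'qpos': array([-1.39502060e-01,  2.02622277e+01,  9.36291986e+01,  3.15869348e-04,
        6.61870003e+01, -1.37092203e-01]), 'qd': array([-0.08814957, -0.0036869 , -0.03481549, -0.09330969, -0.03508575,
       -0.05876155]), 'effort': array([-2.03471049e-03, -6.05236173e+01, -3.42063046e+01, -2.62302356e-04,
        9.48130677e-03,  3.61521288e-06]), 'eef_pos': array([ 6.24486450e-01, -1.85962969e-05,  1.99863610e-01]), 'ee_rot': array([[ 4.42949530e-05,  9.99999062e-01, -1.36878672e-03],
       [ 9.99999999e-01, -4.42835291e-05,  8.37633401e-06],
       [ 8.31571145e-06, -1.36878709e-03, -9.99999063e-01]]), 'wrist_force': array([0.50417122, 0.10446284, 0.08638142]), 'ft_torque': array([-0.02986805,  0.0479026 , -0.02820632]), 'finger_force': 0.0, 'grip_width': 0.08540402027821653}
0.0187
{'fx': 349.4824260518025, 'fy': 349.4824260518025, 'cx': 256.74320790422024, 'cy': 191.1243228178403, 'k1': -0.04764295698093187, 'world_to_cam': array([[ 0.57499914,  0.81792012, -0.01956176, -0.22820078],
       [-0.50179275,  0.37144403,  0.78117435,  0.15791061],
       [ 0.
[... 350 characters left out ...]
 44, 44]
{'fx': 473.57246183775413, 'fy': 473.57246183775413, 'cx': 259.63174045904475, 'cy': 201.1614356097901, 'k1': -0.14806470836924865, 'world_to_cam': array([[-9.93751578e-01, -1.11613526e-01,  4.71543755e-04,
         3.84513275e-01],
       [ 8.17508967e-02, -7.24980170e-01,  6.83900975e-01,
        -6.13769147e-02],
       [-7.59907396e-02,  6.79666222e-01,  7.29574694e-01,
        -1.29449904e+00],
       [ 0.00000000e+00,  0.00000000e+00,  0.00000000e+00,
         1.00000000e+00]])}
side base_tray 0.83 [219, 130, 57, 26]
side base_tray 0.74 [313, 124, 50, 35]
side divided_tray 0.97 [180, 189, 56, 23]
side divided_tray 0.95 [234, 221, 57, 27]
side plain_tray 0.77 [198, 279, 67, 47]
```

View pics/scene0b.png

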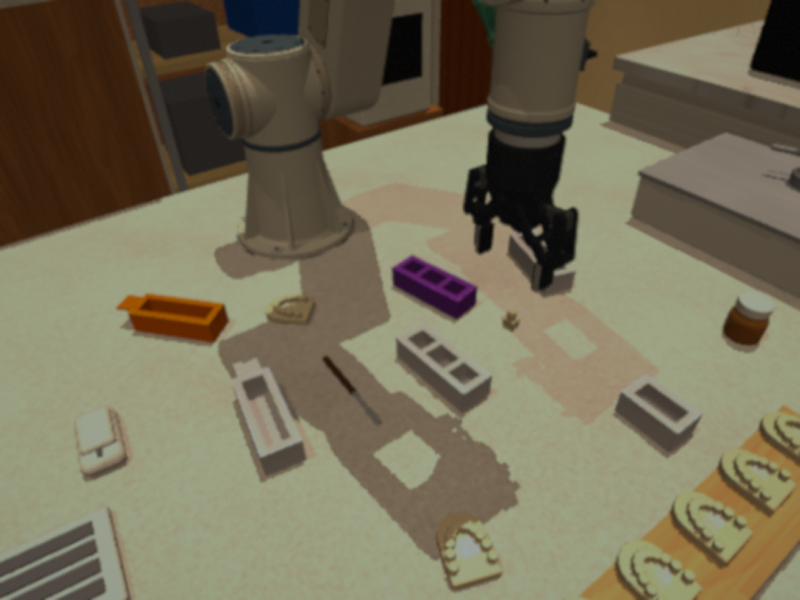

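View pics/side0.png

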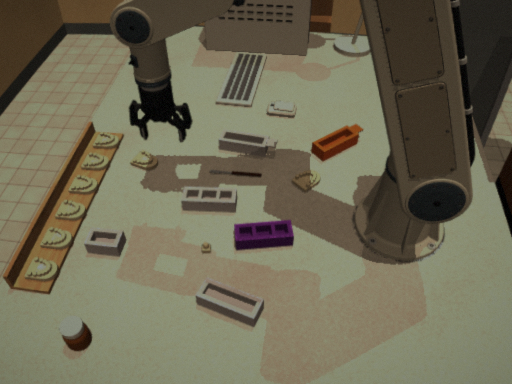

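The scene picture (800x600 scale) shows the tabbed grey tray at (268,415), the grey three-compartment tray at (443,365) and the plain tray partly behind the gripper at (540,262). The side picture shows the same three at (247,143), (209,199) and (230,301). The orange, purple and short trays are decoys.

```bash
python3 - <<'E'
import cv2, numpy as np
s=cv2.imread("pics/side0.png");c=cv2.imread("pics/scene0.png")
rows=[]
for im,ps in((s,[(215,108),(176,163),(196,268)]),(c,[(140,222),(252,200),(312,135)])):
    t=[]
    for x,y in ps:
        a=cv2.resize(im[y:y+75,x:x+66+0],None,fx=4,fy=4,interpolation=cv2.INTER_CUBIC)
        for i in range(0,75,10): cv2.putText(a,str(y+i),(0,i*4+4),0,.3,(0,0,255),1)
        for i in range(10,66,10): cv2.putText(a,str(x+i),(i*4-8,8),0,.3,(0,0,255),1)
        t.append(a)
    rows.append(np.hstack(t))
cv2.imwrite("pics/m.png",np.vstack(rows))
E
```

```text
(no output)
```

View pics/m.png

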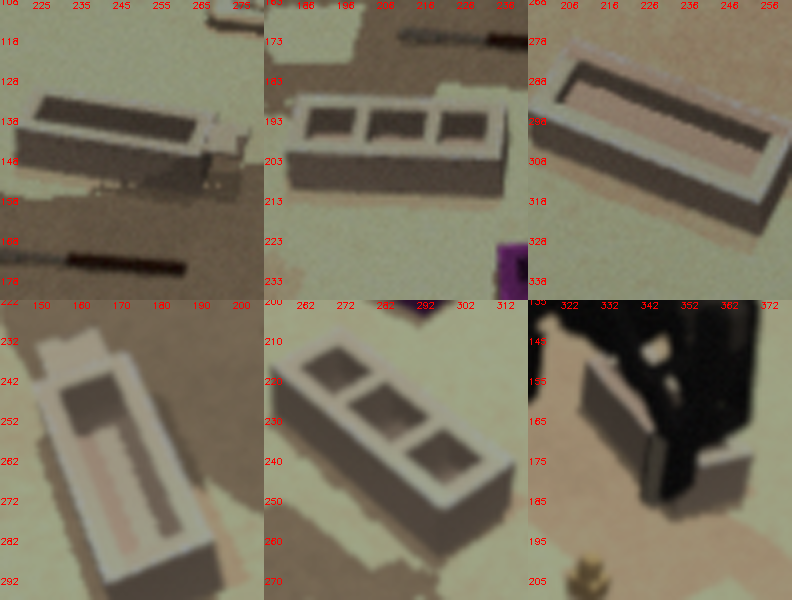

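The crops show the lip corners clearly. In the side view the tabbed tray has its tab at the right end (270,143). I'll fit a 150x56 lip rectangle at z=0.04 to the corners.

```bash
cat > h.py <<'E'
import numpy as np
from scipy.optimize import least_squares
def ray(k,uv):
    "pixel -> world origin, direction"
    d=np.array([(uv[0]-k["cx"])/k["fx"],(uv[1]-k["cy"])/k["fy"]]); s=d.copy()
    for _ in range(20): s=d/(1+k["k1"]*(s@s))
    M=k["world_to_cam"]; R=M[:3,:3]
    return -R.T@M[:3,3], R.T@np.array([s[0],-s[1],-1])
def on(k,uv,z):
    o,d=ray(k,uv); return (o+d*(z-o[2])/d[2])[:2]
def proj(k,P):
    p=k["world_to_cam"][:3,:3]@P+k["world_to_cam"][:3,3]; s=np.array([p[0],-p[1]])/-p[2]
    s=s*(1+k["k1"]*(s@s)); return np.array([k["fx"]*s[0]+k["cx"],k["fy"]*s[1]+k["cy"]])
def fit(pts,z=.04,L=.15,W=.056):
    "pts: list of (calib,uv); nearest-corner rectangle fit, returns x,y,yaw deg, residuals mm"
    X=np.array([on(k,u,z) for k,u in pts])
    C=np.array([[a*L/2,b*W/2] for a in(-1,1) for b in(-1,1)])
    def r(p):
        R=np.array([[np.cos(p[2]),-np.sin(p[2])],[np.sin(p[2]),np.cos(p[2])]])
        Q=C@R.T+p[:2]; D=X[:,None]-Q[None]
        return D[np.arange(len(X)),(D**2).sum(2).argmin(1)].ravel()
    best=min((least_squares(r,[*X.mean(0),t]) for t in np.radians(range(0,180,20))),key=lambda s:s.cost)
    return best.x[0],best.x[1],np.degrees(best.x[2]),X,np.abs(best.fun).max()*1e3
E
python3 - <<'E'
from h import *
from cell import viewer
S=viewer.get_calibration("side");C=viewer.get_calibration("scene")
T={"base":([(219,139.2),(225,131.5),(267,146.7),(268,137.5)],[(149.5,243.2),(172,235.2),(193.7,282),(166.5,292.7)]),
"div":([(181.7,201),(184,187),(237,187.2),(235.7,202.2)],[(254,216.2),(271,207.5),(314.7,240.5),(296.7,252)]),
"plain":([(207.5,278.5),(196.5,294.2),(254,318.5),(262,300)],[])}
np.set_printoptions(precision=4,suppress=True)
for n,(a,b) in T.items():
  for q in ([(S,u) for u in a],[(C,u) for u in b],[(S,u) for u in a]+[(C,u) for u in b]):
    if q:
        f=fit(q); print(n,np.round(f[:3],4),"res",round(f[4],1))
print(on(S,(275,143),.04),on(C,(160,232),.04))
E
```

```text
base [ 0.4642 -0.265  -6.779 ] res 8.0
base [ 0.4701 -0.275  -8.2047] res 2.3
base [  0.4672  -0.27   172.5007] res 13.8
div [ 0.5288 -0.0139  5.3798] res 1.0
div [ 0.5322 -0.0199  3.7839] res 2.7
div [ 0.5305 -0.0169  4.5903] res 4.9
plain [  0.4224   0.3082 -18.2548] res 4.6
plain [  0.4224   0.3082 -18.2548] res 4.6
[ 0.3675 -0.2545] [ 0.375 -0.257]
```

Emit:
{"method": "arm_command", "body": {"targets": [[[1,-2.35,-0.42,1,0,0,11.8],[1,-2.35,-0.42,1,0,0,11.8],[1,-2.35,-0.42,1,0,0,11.8],[1,-2.35,-0.42,1,0,0,11.8],[1,-2.35,-0.42,1,0,0,11.8],[1,-2.35,-0.42,1,0,0,11.8],[1,-2.35,-0.42,1,0,0,11.8],[1,-2.35,-0.42,1,0,0,11.8],[1,-2.35,-0.42,1,0,0,11.8],[1,-2.35,-0.42,1,0,0,11.8],[1,-2.35,-0.42,1,0,0,11.8]]]}}

```text
clock: 1.78
eef_pos: [0.531, -0.0168, 0.2406]
ee_rot: [[-0.997, -0.073, 0.0], [-0.073, 0.997, -0.0], [-0.0, -0.0, -1.0]]
wrist_force: [0.3, -0.6, 1.0]
grip_width: 0.0857
finger_force: 0.0
```

```bash
python3 - <<'E'
from h import *
from cell import viewer,readout
import cv2
np.set_printoptions(precision=4,suppress=True)
s=readout.state();print(s["clock"],s["eef_pos"],s["ee_rot"],s["qpos"])
k=viewer.get_calibration("wrist");im=viewer.capture("wrist");print(k)
cv2.imwrite("pics/w1.png",im[:,:,::-1])
for p in ([.5305,-.0169],[.4672,-.27],[.4224,.3082]): print(proj(k,np.array([*p,.04])))
E
```

```text
1.775 [ 0.531  -0.0168  0.2406] [[-0.9973 -0.0735  0.    ]
 [-0.0735  0.9973 -0.    ]
 [-0.     -0.     -1.    ]] [ -1.9741   9.6468 102.438   -0.0025  67.9128 -96.1867]
{'fx': 278.0390844758335, 'fy': 278.0390844758335, 'cx': 257.94379374219795, 'cy': 195.07959121661924, 'k1': 0.01429402269980869, 'world_to_cam': array([[-0.0731,  0.9973,  0.0002,  0.0544],
       [-0.943 , -0.069 , -0.3257,  0.5547],
       [-0.3248, -0.024 ,  0.9455, -0.2455],
       [ 0.    ,  0.    ,  0.    ,  1.    ]])}
[257.0681 163.8579]
[60.0745 99.8937]
[522.885   97.3241]
```

View pics/w1.png

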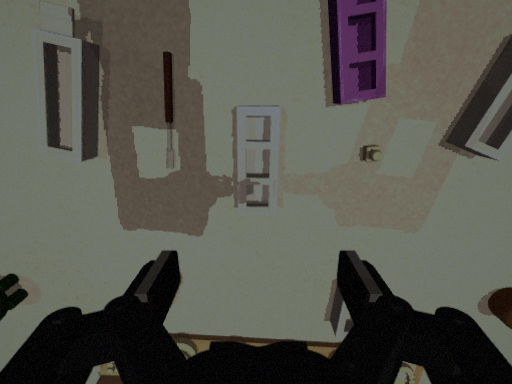

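The wrist picture shows the divided tray lip with corners near (237,105), (279,105), (281,212), (235,212). The base tray lip is at left, (36,30) to (80,161), with its tab above it at (57,17). The plain tray is cut off at the right edge.

```bash
python3 - <<'E'
from h import *
from cell import viewer
import cv2
np.set_printoptions(precision=4,suppress=True)
k=viewer.get_calibration("wrist")
im=cv2.imread("pics/w1.png"); g=cv2.cvtColor(im,6)
def ref(ps):
    return cv2.cornerSubPix(g,np.float32(ps).reshape(-1,1,2),(4,4),(-1,-1),(3,50,.01)).reshape(-1,2)
for n,ps in (("div",[(237,105.5),(279.5,105.5),(282,213),(233.5,212)]),("base",[(36,30),(82,38),(80,161),(39,150)])):
    for q in (ps,ref(ps)):
        f=fit([(k,u) for u in q]); print(n,np.round(f[:3],4),round(f[4],1),np.round(q,1).tolist(),f[3].tolist())
a=cv2.resize(im[0:175,25:115],None,fx=3.4,fy=3.4,interpolation=2);b=cv2.resize(im[80:255,210:310],None,fx=3.4,fy=3.4,interpolation=2)
cv2.imwrite("pics/w1c.png",np.hstack([a,b]));print(a.shape)
E
```

```text
div [  0.5285  -0.0158 183.9077] 7.2 [[237.0, 105.5], [279.5, 105.5], [282.0, 213.0], [233.5, 212.0]] [[0.456899110462226, -0.047903553209464995], [0.4529101598201647, 0.006116750010240226], [0.6002000600015405, 0.024420654564149092], [0.6038076817566876, -0.045779730344286014]]
div [ 0.5285 -0.0162  4.1864] 7.2 [[235.8000030517578, 105.5], [279.3999938964844, 105.5999984741211], [282.0, 213.0], [233.5, 212.0]] [[0.45704198193568285, -0.04943207935050565], [0.45299421003990925, 0.005980514743810946], [0.600200061762208, 0.024420665591519477], [0.6038076827283645, -0.04577972052809297]]
base [ 0.4663 -0.2705 -8.8141] 3.8 [[36, 30], [82, 38], [80, 161], [39, 150]] [[0.39173132039813613, -0.2849367736954457], [0.3956011108638507, -0.23329681181305065], [0.5444490604666159, -0.25600249615988163], [0.5335045784011372, -0.30774935685889826]]
base [ 0.4667 -0.2703 -8.4798] 3.4 [[36.0, 30.0], [81.4000015258789, 39.400001525878906], [81.30000305175781, 161.0], [39.0, 150.0]] [[0.3917313125721313, -0.28493676311837385], [0.39707528708652295, -0.2341804320552397], [0.5443177156400916, -0.2542297527120845], [0.5335045796322173, -0.30774935377813767]]
(595, 306, 3)
```

View pics/w1c.png

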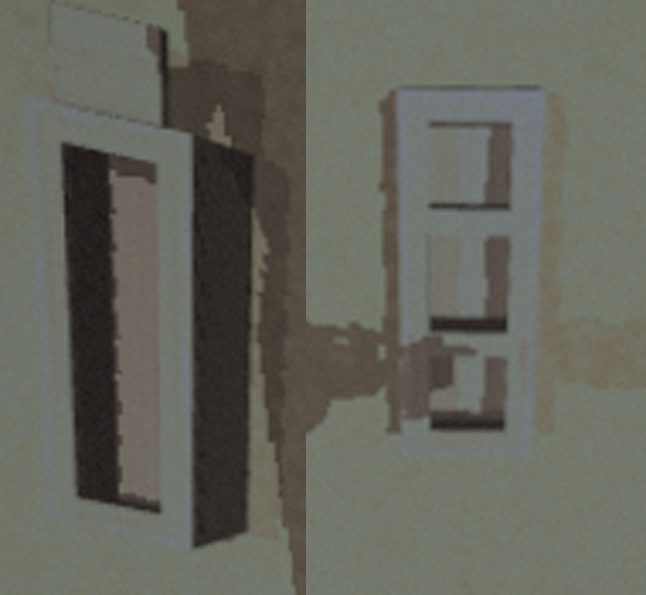

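```bash
python3 - <<'E'
from h import *
from cell import viewer
k=viewer.get_calibration("wrist")
for n,ps in (("div",[(236.8,106.5),(280.3,106.5),(275.9,214.1),(238.5,214.1)]),("base",[(31.5,29.4),(81.8,39.7),(81.8,160.9),(38.2,152)])):
    f=fit([(k,u) for u in ps]); print(n,np.round(f[:3],4),round(f[4],1),f[3].tolist())
E
```

```text
div [ 0.5303 -0.0159  3.5962] 1.0 [[0.4581283917367262, -0.04809923594926207], [0.45404147465721534, 0.007255261492721415], [0.60257200994239, 0.015764523491779762], [0.6065663253218265, -0.03839216842048668]]
base [ 0.4673 -0.2717 -7.5627] 2.2 [[0.3915513661789532, -0.2899551940502065], [0.3974056379107177, -0.23377768471807506], [0.5441275189358791, -0.2535831186402043], [0.5363016766387344, -0.3092858346235189]]
```

Emit:
{"method": "arm_command", "body": {"targets": [[[1,0,0.02,-1.2,0,0,-0.07],[1,0,0.02,-2.7,0,0,-0.07],[1,0,0.02,-4,0,0,-0.07],[1,0,0.02,-4.9,0,0,-0.07],[1,0,0.02,-5.5,0,0,-0.07],[1,0,0.02,-5.8,0,0,-0.07],[1,0,0.02,-5.8,0,0,-0.07],[0,0,0.02,-5.8,0,0,-0.07],[0,0,0.02,-5.8,0,0,-0.07],[0,0,0.02,-5.8,0,0,-0.07],[0,0,0.02,-5.8,0,0,-0.07],[0,0,0.02,-5.8,0,0,-0.07]]], "newtons": 50}}

```text
clock: 3.32
eef_pos: [0.5312, -0.016, 0.0089]
ee_rot: [[-0.998, -0.067, 0.001], [-0.067, 0.998, -0.0], [-0.001, -0.0, -1.0]]
wrist_force: [-0.1, 0.2, -0.5]
grip_width: -0.0001
finger_force: 0.0
```

```bash
python3 - <<'E'
from h import *
from cell import viewer,readout
import cv2
np.set_printoptions(precision=4,suppress=True)
s=readout.state();print(s["clock"],s["eef_pos"],s["grip_width"],s["finger_force"])
t=[]
for c in ("side","wrist"):
    k=viewer.get_calibration(c);im=viewer.capture(c)[:,:,::-1].copy(); cv2.imwrite(f"pics/{c}1.png",im)
    p=proj(k,np.array(s["eef_pos"]));print(c,p)
    t.append(cv2.resize(im[130:300,130:300],(400,400),interpolation=2) if c=="side" else cv2.resize(im,(400,300)))
a=np.zeros((400,800,3),np.uint8);a[:,:400]=t[0];a[:300,400:]=t[1];cv2.imwrite("pics/chk1.png",a)
E
```

```text
3.325 [ 0.5312 -0.016   0.0089] -9.194702562485282e-05 0.0
side [209.6469 201.2655]
wrist [256.4006 229.368 ]
```

View pics/chk1.png

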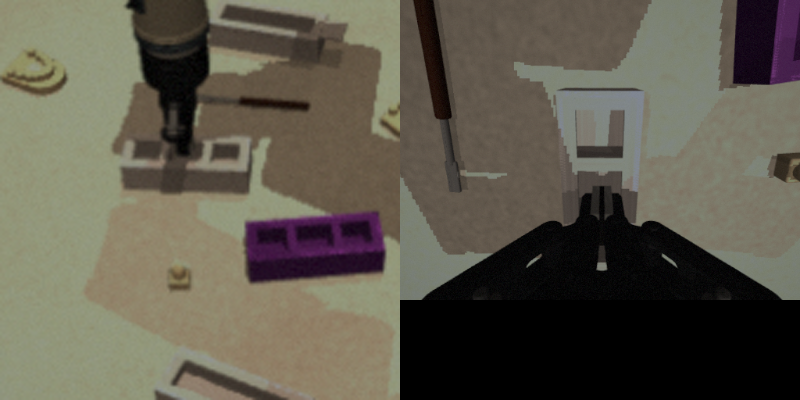

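The picture shows the closed fingers standing in the middle compartment, with the tray unmoved, so the jaw was shut before or during the descent. I'll lift straight out with the jaw shut, then test the jaw.

Emit:
{"method": "arm_command", "body": {"targets": [[[0,0,0,0.7,0,0,0],[0,0,0,1.6,0,0,0],[0,0,0,2.4,0,0,0],[0,0,0,2.4,0,0,0]]]}}

```text
clock: 3.92
eef_pos: [0.5328, -0.0161, 0.1068]
ee_rot: [[-0.998, -0.067, 0.004], [-0.067, 0.998, -0.0], [-0.004, -0.001, -1.0]]
wrist_force: [-0.6, -0.4, -0.8]
grip_width: -0.0
finger_force: 0.0
```

Emit:
{"method": "arm_command", "body": {"targets": [[[1,0,0,0,0,0,0],[1,0,0,0,0,0,0],[1,0,0,0,0,0,0],[1,0,0,0,0,0,0],[1,0,0,0,0,0,0],[1,0,0,0,0,0,0]]]}}

```text
clock: 4.68
eef_pos: [0.531, -0.016, 0.1045]
ee_rot: [[-0.998, -0.067, -0.0], [-0.067, 0.998, -0.0], [0.0, 0.0, -1.0]]
wrist_force: [-0.3, -0.1, -0.2]
grip_width: 0.0852
finger_force: 0.0
```

Emit:
{"method": "arm_command", "body": {"targets": [[[1,0,0,-0.8,0,0,0],[1,0,0,-1.6,0,0,0],[1,0,0,-2.2,0,0,0],[1,0,0,-2.4,0,0,0],[1,0,0,-2.4,0,0,0]]]}}

```text
clock: 5.3
eef_pos: [0.531, -0.016, 0.0086]
ee_rot: [[-0.998, -0.067, -0.0], [-0.067, 0.998, 0.0], [0.0, 0.0, -1.0]]
wrist_force: [0.5, -0.1, 0.5]
grip_width: 0.0854
finger_force: 0.0
```

```bash
python3 - <<'E'
from h import *
from cell import viewer,readout
import cv2
np.set_printoptions(precision=4,suppress=True)
t=[]
for c in ("side","wrist"):
    im=viewer.capture(c)[:,:,::-1].copy()
    t.append(cv2.resize(im[130:300,130:300],(400,400),interpolation=2) if c=="side" else cv2.resize(im,(400,300)))
a=np.zeros((400,800,3),np.uint8);a[:,:400]=t[0];a[:300,400:]=t[1];cv2.imwrite("pics/chk2.png",a)
E
```

```text
(no output)
```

View pics/chk2.png

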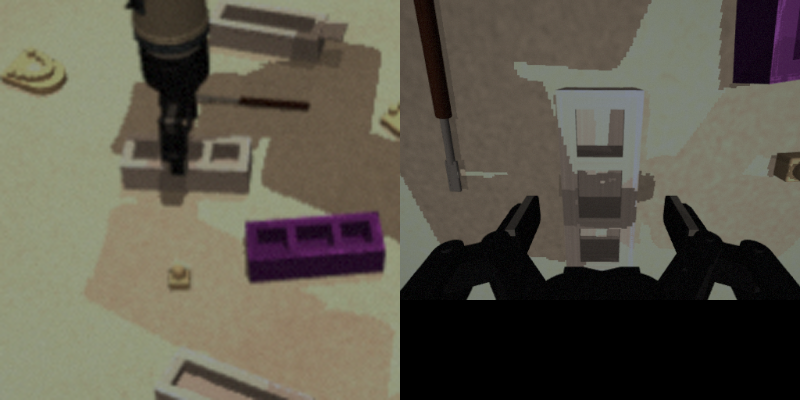

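The picture shows the open fingers astride the tray, aligned with its middle compartment. The closed tip appeared about 10 px off the projected TCP in the wrist view, so I'll check the true tip height.

```bash
python3 - <<'E'
from h import *
from cell import viewer,readout
import cv2
np.set_printoptions(precision=1,suppress=True)
s=readout.state();p=s["eef_pos"];y=s["ee_rot"][:,1]
W=viewer.get_calibration("wrist");S=viewer.get_calibration("side")
for dz in (0,.013,.02,.03,.04,.05):
    u=np.array([0,0,dz]); print(dz,"closed",proj(W,p+u),proj(S,p+u)," open",proj(W,p+u-y*.0427),proj(W,p+u+y*.0427),proj(S,p+u+y*.0427),proj(S,p+u-y*.0427))
a=cv2.imread("pics/wrist1.png")[200:300,200:310];b=viewer.capture("wrist")[200:300,150:360,::-1]
cv2.imwrite("pics/tips.png",np.hstack([cv2.resize(a,None,fx=2.5,fy=2.5),cv2.resize(b,None,fx=2.5,fy=2.5)]))
E
```

```text
0 closed [256.4 229.1] [209.4 201.1]  open [193.8 229.1] [318.9 229. ] [207.6 212.3] [211.2 190.4]
0.013 closed [256.3 238.1] [209.1 197.9]  open [189.4 238.1] [323.1 238.1] [207.3 209.2] [210.8 187.2]
0.02 closed [256.2 243.4] [208.9 196.2]  open [186.7 243.5] [325.6 243.4] [207.1 207.5] [210.7 185.5]
0.03 closed [256.1 251.9] [208.6 193.7]  open [182.5 252. ] [329.6 251.9] [206.8 205. ] [210.4 183. ]
0.04 closed [256.  261.4] [208.3 191.2]  open [177.8 261.5] [334.1 261.4] [206.5 202.5] [210.1 180.5]
0.05 closed [255.8 272.2] [208.1 188.7]  open [172.5 272.3] [339.2 272.2] [206.2 200. ] [209.9 177.9]
```

View pics/tips.png

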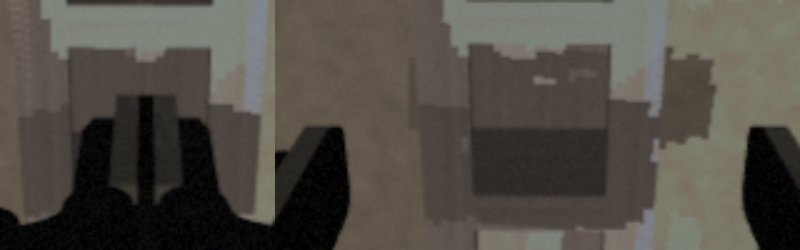

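The tips show about 30 mm higher than the reported TCP in both pictures: closed tip row about 238 for the pad edge, and open about 251. That fits the jaws having closed just above the lip. I'll go 28 mm lower, slowly, and check the wrist force before gripping.

Emit:
{"method": "arm_command", "body": {"targets": [[[1,0,0,-0.2,0,0,0],[1,0,0,-0.4,0,0,0],[1,0,0,-0.55,0,0,0],[1,0,0,-0.7,0,0,0]]]}}

```text
clock: 5.95
eef_pos: [0.5308, -0.016, -0.02]
ee_rot: [[-0.998, -0.067, -0.0], [-0.067, 0.998, 0.0], [0.0, 0.0, -1.0]]
wrist_force: [-0.7, 0.4, 1.4]
grip_width: 0.0855
finger_force: 0.0
```

Emit:
{"method": "arm_command", "body": {"targets": [[[0,0,0,0,0,0,0],[0,0,0,0,0,0,0],[0,0,0,0,0,0,0],[0,0,0,0,0,0,0],[0,0,0,0,0,0,0]]], "newtons": 50}}

```text
clock: 6.58
eef_pos: [0.5312, -0.016, -0.0192]
ee_rot: [[-0.998, -0.067, 0.0], [-0.067, 0.998, -0.0], [-0.0, -0.0, -1.0]]
wrist_force: [-0.5, -0.0, 2.0]
grip_width: 0.0551
finger_force: 53.4
```

Emit:
{"method": "arm_command", "body": {"targets": [[[0,0,0,0.5,0,0,0],[0,0,0,1.5,0,0,0],[0,0,0,2.6,0,0,0],[0,-0.1,-1,3,0,0,-0.3],[0,-0.2,-2,3,0,0,-0.6],[0,-0.3,-3,3,0,0,-0.8],[0,-0.4,-4,3,0,0,-1],[0,-0.5,-5,3,0,0,-1.2],[0,-0.55,-6,3,0,0,-1.4],[0,-0.59,-6.5,2.8,0,0,-1.42],[0,-0.59,-6.5,2.5,0,0,-1.42],[0,-0.59,-6.5,2.5,0,0,-1.42]]]}}

```text
clock: 8.07
eef_pos: [0.5061, -0.2744, 0.0789]
ee_rot: [[-0.991, 0.13, -0.003], [0.13, 0.991, 0.002], [0.003, 0.002, -1.0]]
wrist_force: [-0.1, 0.9, -1.7]
grip_width: 0.0553
finger_force: 53.6
```

```bash
python3 - <<'E'
from h import *
from cell import viewer,readout
import cv2
np.set_printoptions(precision=4,suppress=True)
s=readout.state();print(s["eef_pos"],s["grip_width"],s["finger_force"])
k=viewer.get_calibration("wrist");np.save("k2.npy",k,allow_pickle=True)
a=viewer.capture("wrist")[:,:,::-1];b=viewer.capture("side")[90:240,150:320,::-1]
cv2.imwrite("pics/w2.png",a);cv2.imwrite("pics/c3.png",np.hstack([cv2.resize(a,(480,360)),cv2.resize(b,(320,360),interpolation=2)]))
E
```

```text
[ 0.5061 -0.2744  0.0789] 0.05527050751624277 53.59827518463135
```

View pics/c3.png

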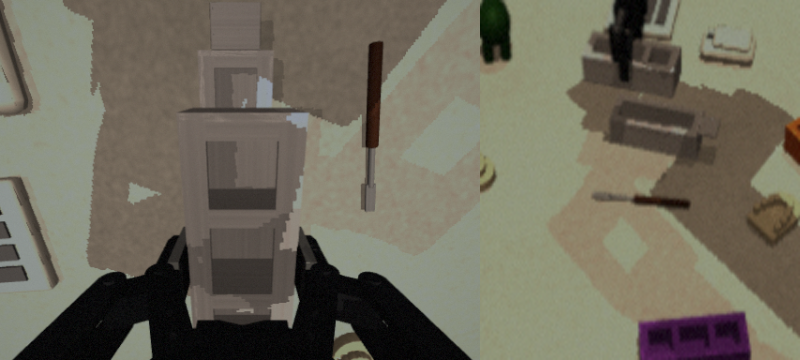

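The wrist picture shows the held tray in line ahead of the base tray, whose far lip edge runs from (211,54) to (290,54) at full scale, with the tab beyond it. I'll check the lateral offset from those corners.

```bash
python3 - <<'E'
from h import *
from cell import readout
k=np.load("k2.npy",allow_pickle=True).item()
A,B=on(k,(211,54.5),.04),on(k,(290,54.5),.04); m=(A+B)/2
t=np.radians(-7.5);u=np.array([np.cos(t),np.sin(t)])
print(A,B,np.linalg.norm(A-B),np.degrees(np.arctan2(*(B-A)[::-1])),"centre",m+.075*u)
E
```

```text
[ 0.39023419 -0.29023831] [ 0.39725708 -0.23677625] 0.053921353863757814 82.51634781388131 centre [ 0.468104   -0.27329674]
```

Emit:
{"method": "arm_command", "body": {"targets": [[[0,0,-0.03,-0.6,0,0,0],[0,0,-0.03,-1.1,0,0,0],[0,0,-0.03,-1.35,0,0,0],[0,0,-0.03,-1.42,0,0,0],[0,0,-0.03,-1.46,0,0,0],[0,0,-0.03,-1.48,0,0,0]]]}}

```text
clock: 8.93
eef_pos: [0.5078, -0.2774, 0.0219]
ee_rot: [[-0.991, 0.131, 0.001], [0.131, 0.991, -0.0], [-0.001, -0.0, -1.0]]
wrist_force: [-1.1, -0.4, -1.6]
grip_width: 0.0548
finger_force: 53.7
```

Emit:
{"method": "arm_command", "body": {"targets": [[[0,0,0,-0.02,0,0,0],[0,0,0,-0.04,0,0,0],[0,0,0,-0.05,0,0,0]]]}}

```text
clock: 9.3
eef_pos: [0.5077, -0.2774, 0.0207]
ee_rot: [[-0.991, 0.131, 0.001], [0.131, 0.991, -0.0], [-0.001, -0.0, -1.0]]
wrist_force: [-5.3, 3.4, 15.7]
grip_width: 0.0552
finger_force: 55.5
```

Emit:
{"method": "arm_command", "body": {"targets": [[[1,0,0,0,0,0,0],[1,0,0,0,0,0,0],[1,0,0,0,0,0,0],[1,0,0,0,0,0,0],[1,0,0,0,0,0,0],[1,0,0,0.8,0,0,0],[1,0,0,2,0,0,0],[1,0,0,3.4,0,0,0],[1,0,0,4.8,0,0,0],[1,0,0,5.5,0,0,0]]]}}

```text
clock: 10.55
eef_pos: [0.5084, -0.2778, 0.2429]
ee_rot: [[-0.991, 0.131, 0.004], [0.131, 0.991, -0.002], [-0.004, -0.002, -1.0]]
wrist_force: [1.2, 0.6, -0.1]
grip_width: 0.0852
finger_force: 0.0
```

Emit:
{"method": "arm_command", "body": {"targets": [[[1,-0.4,1.4,0,0,0,-0.2],[1,-0.8,2.9,0,0,0,-0.4],[1,-1,4.4,0,0,0,-0.6],[1,-1.2,5.9,0,0,0,-0.8],[1,-1.4,7.4,0,0,0,-1],[1,-1.6,8.9,0,0,0,-1.2],[1,-1.8,10.4,0,0,0,-1.3],[1,-2,11.9,0,0,0,-1.35],[1,-2.1,13.4,0,0,0,-1.35],[1,-2.14,14.6,0,0,0,-1.35],[1,-2.14,14.6,0,0,0,-1.35],[1,-2.14,14.6,0,0,0,-1.35]]]}}

```text
clock: 12.05
eef_pos: [0.4214, 0.3063, 0.2391]
ee_rot: [[-0.95, 0.314, -0.001], [0.314, 0.95, -0.001], [0.0, -0.001, -1.0]]
wrist_force: [-0.3, -0.3, 0.3]
grip_width: 0.0853
finger_force: 0.0
```

```bash
python3 - <<'E'
from h import *
from cell import viewer,readout,finder
import cv2
np.set_printoptions(precision=4,suppress=True)
s=readout.state();print(s["clock"],s["eef_pos"],s["ee_rot"],s["grip_width"])
k=viewer.get_calibration("wrist");np.save("k3.npy",k,allow_pickle=True)
a=viewer.capture("wrist")[:,:,::-1]
for d in finder.search_frame("wrist","plain_tray"): print(d["score"],np.array(d["box"])*[512,384,512,384])
for c in("side","scene"):
    im=viewer.capture(c); cv2.imwrite(f"pics/{c}2.png",im[:,:,::-1])
    for l in("divided_tray","base_tray"):
        for d in finder.search_frame(c,l): print(c,l,round(d["score"],2),np.round(np.array(d["box"])*[512,384,512,384],1))
b=cv2.imread("pics/side2.png")[100:190,190:300];c=cv2.imread("pics/scene2.png")[190:310,130:240]
cv2.imwrite("pics/w3.png",a)
r=np.zeros((600,800,3),np.uint8);x=cv2.resize(a[60:260,150:370],(500,454),interpolation=2);r[:454,:500]=x
r[:245,500:]=cv2.resize(b,(300,245),interpolation=2);r[250:577,500:]=cv2.resize(c,(300,327),interpolation=2)
cv2.imwrite("pics/c4.png",r)
E
```

```text
12.05 [0.4214 0.3063 0.2391] [[-0.9495  0.3136 -0.0006]
 [ 0.3136  0.9495 -0.0009]
 [ 0.0003 -0.0011 -1.    ]] 0.08528030668603244
0.63 [233.0112 108.2112  48.1792 112.2048]
side divided_tray 0.6 [233.5 220.8  61.3  28. ]
side divided_tray 0.58 [242.3 125.5  14.   19.3]
side base_tray 0.9 [242.2 135.8  34.7  20.3]
side base_tray 0.76 [311.5 127.1  52.7  33. ]
scene divided_tray 0.59 [149.3 230.2  54.2  74.5]
scene base_tray 0.73 [ 78.3 189.1  66.7  29.8]
scene base_tray 0.7 [152.4 231.8  18.4  72. ]
```

View pics/c4.png

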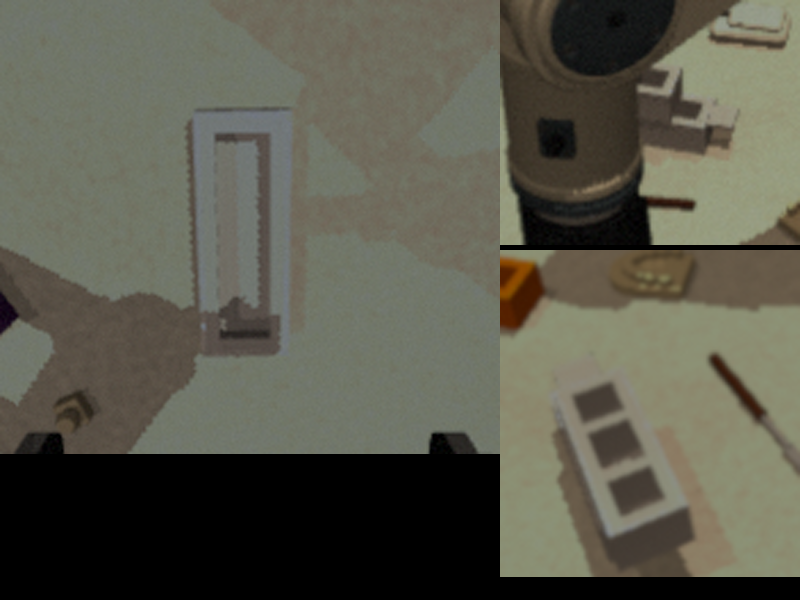

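The picture shows the plain tray lip with corners (235,108), (278,108), (276,216), (238,216) at full scale. The divided tray sits level on the base, shifted away from the tab. I'll measure both.

```bash
python3 - <<'E'
from h import *
from cell import viewer
k=np.load("k3.npy",allow_pickle=True).item()
f=fit([(k,u) for u in [(234.9,108),(278.5,108),(276.3,215.8),(238.4,215.8)]]);print("plain",np.round(f[:3],4),f[4])
C=viewer.get_calibration("scene")
f=fit([(C,u) for u in [(149.4,245),(169.6,292.7),(174,234.7),(199.7,283.5)]],z=.08);print("div",np.round(f[:3],4),f[4])
E
```

```text
plain [  0.4221   0.3058 -18.0541] 0.7489299130131744
div [ 0.5102 -0.2797 -6.3249] 9.208934417859304
```

Emit:
{"method": "arm_command", "body": {"targets": [[[1,0,-0.02,-1.3,0,0,0],[1,0,-0.02,-2.8,0,0,0],[1,0,-0.02,-4.2,0,0,0],[1,0,-0.02,-5.3,0,0,0],[1,0,-0.02,-6,0,0,0],[1,0,-0.02,-6.45,0,0,0],[1,0,-0.02,-6.45,0,0,0],[0,0,-0.02,-6.45,0,0,0],[0,0,-0.02,-6.45,0,0,0],[0,0,-0.02,-6.45,0,0,0],[0,0,-0.02,-6.45,0,0,0],[0,0,-0.02,-6.45,0,0,0]]], "newtons": 50}}

```text
clock: 13.95
eef_pos: [0.4226, 0.3066, -0.0172]
ee_rot: [[-0.949, 0.314, 0.002], [0.314, 0.949, 0.001], [-0.001, 0.002, -1.0]]
wrist_force: [-0.4, -0.8, 5.2]
grip_width: 0.0552
finger_force: 53.4
```

Emit:
{"method": "arm_command", "body": {"targets": [[[0,0,0,0.5,0,0,0],[0,0,0,1.6,0,0,0],[0,0,0,3,0,0,0],[0,0.1,-1,4,0,0,0.1],[0,0.3,-2.3,4,0,0,0.3],[0,0.5,-3.7,4,0,0,0.5],[0,0.7,-5.1,4,0,0,0.7],[0,0.8,-6.5,4,0,0,0.8],[0,0.9,-7.9,4,0,0,0.9],[0,1,-9.3,4,0,0,1],[0,1.1,-10.5,4,0,0,1.2],[0,1.14,-11,4,0,0,1.35]]]}}

```text
clock: 15.45
eef_pos: [0.4676, -0.1365, 0.1422]
ee_rot: [[-0.991, 0.132, 0.002], [0.132, 0.991, -0.001], [-0.002, -0.001, -1.0]]
wrist_force: [-0.1, 0.2, -1.1]
grip_width: 0.0553
finger_force: 53.6
```

Emit:
{"method": "arm_command", "body": {"targets": [[[0,0,-0.8,0,0,0,0],[0,0,-1.8,0,0,0,0],[0,0,-2.7,0,0,0,0],[0,0,-3.3,0,0,0,0],[0,0,-3.45,-0.3,0,0,0],[0,0,-3.45,-0.8,0,0,0],[0,0,-3.45,-1.2,0,0,0],[0,0,-3.45,-1.6,0,0,0],[0,0,-3.45,-1.8,0,0,0],[0,0,-3.45,-1.85,0,0,0],[0,0,-3.45,-1.85,0,0,0]]]}}

```text
clock: 16.82
eef_pos: [0.4677, -0.2721, 0.0676]
ee_rot: [[-0.991, 0.131, 0.0], [0.131, 0.991, -0.0], [-0.0, -0.0, -1.0]]
wrist_force: [0.8, -0.4, -1.6]
grip_width: 0.0551
finger_force: 53.6
```

Emit:
{"method": "arm_command", "body": {"targets": [[[0,0,0,-0.06,0,0,0],[0,0,0,-0.1,0,0,0],[0,0,0,-0.12,0,0,0],[0,0,0,-0.13,0,0,0],[0,0,0,-0.13,0,0,0]]]}}

```text
clock: 17.45
eef_pos: [0.4674, -0.272, 0.0628]
ee_rot: [[-0.991, 0.131, 0.0], [0.131, 0.991, -0.0], [-0.0, -0.0, -1.0]]
wrist_force: [-2.9, 1.1, 6.6]
grip_width: 0.055
finger_force: 54.5
```

Emit:
{"method": "arm_command", "body": {"targets": [[[1,0,0,-0.01,0,0,0],[1,0,0,-0.01,0,0,0],[1,0,0,-0.01,0,0,0],[1,0,0,-0.01,0,0,0],[1,0,0,-0.01,0,0,0],[1,0,0,0.8,0,0,0],[1,0,0,2,0,0,0],[1,0,0,3.4,0,0,0],[1,0,0,4.5,0,0,0],[1,0,0,4.5,0,0,0]]]}}

```text
clock: 18.7
eef_pos: [0.4694, -0.2731, 0.246]
ee_rot: [[-0.991, 0.131, 0.006], [0.131, 0.991, -0.004], [-0.006, -0.003, -1.0]]
wrist_force: [0.2, -0.2, 0.3]
grip_width: 0.0853
finger_force: 0.0
```

Emit:
{"method": "arm_command", "body": {"targets": [[[1,1,1,0,0,0,0],[1,2,2,0,0,0,0],[1,2.5,3.4,0,0,0,0],[1,3,4.8,0,0,0,0],[1,3,6.2,0,0,0,0],[1,3,7,0,0,0,0],[1,3,7,0,0,0,0]]]}}

```text
clock: 19.58
eef_pos: [0.5867, 0.0101, 0.2408]
ee_rot: [[-0.992, 0.128, -0.002], [0.128, 0.992, 0.0], [0.002, 0.0, -1.0]]
wrist_force: [0.3, 0.5, 0.4]
grip_width: 0.0851
finger_force: 0.0
```

```bash
python3 - <<'E'
from h import *
from cell import viewer,finder
import cv2
# no pictures left to view: compare network boxes with boxes predicted from the intended stack
t=np.radians(-7.5);u=np.array([np.cos(t),np.sin(t)]);n=np.array([-u[1],u[0]]);c=np.array([.4675,-.272])
def box(k,o,z0,z1):
    P=np.array([proj(k,np.array([*(c+(o+a)*u+b*n),z])) for a in(-.075,.075) for b in(-.028,.028) for z in(z0,z1)])
    return np.round([*P.min(0),*(P.max(0)-P.min(0))],1)
for cam in("side","scene","wrist"):
    k=viewer.get_calibration(cam);im=viewer.capture(cam);cv2.imwrite(f"pics/{cam}9.png",im[:,:,::-1])
    print(cam,"pred plain",box(k,0,.08,.12),"div",box(k,.04,.04,.08),"base",box(k,0,0,.04))
    for l in("plain_tray","divided_tray","base_tray"):
        for d in finder.search_frame(cam,l): print("  ",l,round(d["score"],2),np.round(np.array(d["box"])*[512,384,512,384],1))
E
```

```text
side pred plain [216.8 107.9  52.6  28.4] div [205.3 116.5  51.5  27.9] base [218.4 128.3  50.7  27.9]
   plain_tray 0.98 [218.3 110.5  51.3  27.9]
   divided_tray 0.96 [205.3 120.1  46.6  23.7]
   divided_tray 0.91 [234.  221.4  60.   30.1]
   base_tray 0.65 [218.4 139.8  60.1  20.9]
scene pred plain [140.8 207.2  51.7  71.8] div [149.5 232.   52.8  75.7] base [148.9 233.4  48.8  70.2]
   plain_tray 0.92 [139.6 207.3  49.4  70.8]
   divided_tray 0.77 [252.8 163.4  52.3  39.7]
   divided_tray 0.59 [165.1 266.7  38.6  41.3]
   divided_tray 0.31 [137.3 209.1  56.4  68.1]
   base_tray 0.94 [ 78.2 190.2  67.   27.1]
   base_tray 0.44 [152.  250.3  15.3  43.1]
wrist pred plain [-103.7   10.1  143.4  163.8] div [-40.5  65.4 109.  131.3] base [-18.   31.6  97.8 127.3]
   plain_tray 0.6 [  0.   24.8  45.4 152.9]
   divided_tray 0.7 [  0.   67.6  68.2 131.7]
   divided_tray 0.56 [288.6   0.   63.5  48.6]
   base_tray 0.91 [  3.4   1.6  73.6 154.3]
```

The detected boxes match the intended stack to within 1–4 px in the side and scene views wherever a tray is in full view, and the arm is clear. I'm handing it in.

```bash
python3 -c "
from cell import order
print(order.close_job())"
```

```text
the job is handed in; nothing more can be done
None
```

I built the staggered stack and handed the job in at about 20 s on the robot's clock. The divided tray sits about 4 cm away from the tab on the base tray, and the plain tray is in line on top. The hand-in returned no verdict; my last check compared detected boxes with the intended stack. The first grasp closed on nothing because the finger tips sit about 30 mm higher than the reported TCP, so I gripped 28 mm lower after that.

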